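# Set the drag screw of a pull-out caddy slide

### The job

The pull-out slide under the green caddy has worked loose. Turn the thumbscrew on the block beside it clockwise until you feel it bottom, only finger-tight and never forced, then back it off a quarter of a turn. Then let go of it and gently push the caddy along its runners, away from you, until it is fully home, leaving the other things in the cupboard alone.

Things in the scene. Friction and masses are not known exactly. Their poses are not given: they have to be found in the camera images.
- unit: The fixed steel slide unit: floor plate 270 x 110 mm with two runners along its x axis; origin at the centre of its underside. Its +x points along the runners, away from the robot, to the home end. An aluminium block 44 x 44 mm, 40 mm high, stands beside it at x -60, y -150 mm; the thumbscrew rises from it on an upright axis.
- wing (a point): Centre of the thumbscrew's flat steel wing, 71 mm above the liner, on its turning axis; the wing is 44 mm long (this point's x axis), 10 mm thick (y), 26 mm tall. Clockwise from above tightens.
- block (a point): Centre of the screw block's top face, on the screw's axis, 40 mm above the liner. The screw turns with under 0.05 N m and bottoms 0.6 to 1.7 rad clockwise of its start: where cannot be seen or measured, only felt. There a stiff washer gives 4 N m per rad of twist; finger-tight is about 0.3 N m. The rules' joint screw is 0 at the bottom, negative backed off; joint washer is that twist.
- caddy_front (a point): Middle of the green caddy's front rim (the side facing the robot, 128 mm wide), 105 mm above the liner: push here along the unit's +x, on the rim, which is 10 mm tall and centred on this height. The caddy is 115 mm long, 120 mm wide, its top edge 112 mm above the liner; its open lid stands up at the far side to about 210 mm. It slides with about 3 N.
- caddy (a joint): How far the caddy has slid along the unit's +x, in m; it starts between 0 and 0.035, and is fully home against the end stop at 0.085.
- jar: Loose empty amber glass jar, 66 mm across, 95 mm tall; origin at the centre of its underside. Leave alone.
- brush_holder: Loose yellow plastic toilet brush holder, 96 mm across at the foot, 125 mm tall; origin at the centre of its underside. Leave alone.
- grout_brush: Loose stainless steel grout brush lying along its x axis, about 240 mm long, 24 mm wide, 20 mm high; origin under its middle. Leave alone.
- squeeze_bottle: Loose capped white squeeze bottle, 60 mm across, 170 mm tall; origin at the centre of its underside. Leave alone.

How it is judged (in metres and radians):
On the way, in this order (a step that is already met when the one before it is completed fails the run):
1. the thumbscrew is turned clockwise until it bottoms, and nipped up finger-tight (at least 0.16 N m) (value of joint screw above -0.02 rad and value of joint washer above 0.04 rad), for 0.1 s.
2. it is backed off a quarter of a turn (72 to 108 degrees) (value of joint screw between -1.88 and -1.26 rad), for 0.2 s.
3. the caddy is pushed fully home (within 4 mm of its end stop) (value of joint caddy above 0.081 m), for 0.2 s.
At the end, for the whole second after the job is handed in: The thumbscrew stands a quarter of a turn (72 to 108 degrees) back from where it bottomed, and the caddy is within 4 mm of its end stop (all of step 2 and value of joint caddy above 0.081 m); the robot touches nothing.
It fails at once if the thumbscrew is forced: more than 0.8 N m at the bottom (value of joint washer above 0.2 rad).
It fails at once if the caddy is rammed: pushed with more than 25 N (contact force between the arm and caddy above 25 N).
It fails at once if the jar, brush holder, bottle or grout brush is pushed more than 25 mm or knocked over (distance of any of jar, brush_holder, squeeze_bottle, grout_brush from where it was at the start of the episode above 0.025 m or angle between any of jar, brush_holder, squeeze_bottle's own z axis and vertical above 0.3 rad).
It also fails if it takes over 72 s, if anything falls off the work surface, if the arm or the gripper's body presses on something with over 40 N, if the wrist force passes 120 N, or if a joint passes its speed limit or range.

### The arm

A 6-joint arm with a two-finger parallel gripper is mounted at the origin on the work surface. World frame = base frame: x ahead of the robot, y to its left, z up, the work surface at z = 0. Lengths are in mm, angles in degrees, forces in N, time in s.
With the tool pointing down it reaches from about 325 to 775 mm from the base axis. Payload 5.5 kg.
Tool frame: the origin (TCP) lies between the finger pads; the fingertips stand 11 mm ahead of it and the grasp point (between the pads) lies 8 mm behind it; y points along the fingers, x is the direction in which the jaws open and shut, and the axes are right-handed (so a half turn about y gives the same grasp; the last joint's range is limited). The gripper opens to 88 mm and grips with 3 to 60 N. Pads are 20 mm wide; open, the fingers measure 115 mm over their backs; the gripper's body (75 mm by 178 mm) begins 61 mm behind the grasp point.
Start: joints at [64.131, 5.22, 70.514, -0, 104.267, -3.249], TCP at [230.78, 553.857, 233.631] pointing down, gripper open.
Joint ranges: [-164.24, 164.24], [-49.07, 125.15], [9.68, 141.18], [-86.29, 266.29], [3.28, 154.24], [-151.56, 151.56]. Speed limits (degrees/s): [147.25, 147.25, 172.46, 180, 180, 180].

### API

Orientations are given as a 3x3 rotation matrix whose columns are the frame's x, y, z axes.
In Python, from plant import bot, eyes, order gives the robot as it stands. The module is installed in compiled form; this text tells all that it offers.
- The arm moves only by the shell command python3 -m pendant 'ROWS' [FORCE]. ROWS is JSON, a list that holds one entry, the list of rows, each a list of 5 numbers: the shift along the tool's x, y, z in m, then the turn about the tool's y in degrees, then the finger opening in m, from 0 to 0.0878. A call has exactly 8 rows; each row shifts and turns the commanded pose from where the row before left it, along the tool's axes as they then stand; what a row does not reach is not made up. A row lasts 1/8 s, in which the tool goes at most 62.5 mm and 10.7 degrees, less where a joint would pass 70% of its speed; a pose out of reach is approached as far as the arm can. A call with a gripper value outside its range is refused whole. The fingers move at their own pace and stop on an object; FORCE is the grip in N (left out, the last holds). Time passes only in rows, so rows that do not move let the fingers close, or fill a call up. It gives the time, the measured TCP pose, the force and the opening at its end, in the units of the state.
- bot.sense(): the state, without advancing time (a new reading comes with each control period).
- eyes.get_image(name): name is "side" or "top" or "wrist"; returns the picture (480x640x3 uint8, blue, green, red); there is no depth.
- eyes.get_calibration(name): a dict with "K" (3x3 intrinsics, pixels), "R" (3x3) and "t" (3): a world point X has camera coordinates R X + t. Camera axes: x right, y down, z forward; pixel columns grow to the right and rows downward; lengths in mm; the calibration is good to about 2 mm. A picture is of the moment at which its call begins: read the wrist's pose just before it. get_calibration takes no time and is no camera call; for the wrist camera it gives the pose at the moment of the call.
- order.close_job(): hands the job in, once; it reports no verdict.
The state is a dict: "time": time; "joints": joint angles; "qvel": joint speeds; "joint_torque": joint torques, N m; "position": TCP position; "tcp_rot": TCP orientation; "force": force on the tool from outside, world axes, zero at the start; "wrist_torque": the same for the moment, N m; "gripper_width": opening from 0.0 (shut) to 1.0 (fully open).
Only numpy, scipy, OpenCV 4.12 (cv2) and the standard library are available. Lean on these libraries where they do the work, as an engineer would, in place of code of your own. Each camera call takes 0.05 s, during which the arm holds its last target.

## Working session

There is one attempt and no reset: what is moved stays moved. The work goes in short steps, Python scripts to look and compute and a shell command to move; the robot and the scene stay as the last step left them, time stands still between calls to the robot, and variables do not carry over. Pictures are saved under pics/ and viewed, and the job is handed in when it is done.

```bash
mkdir -p pics; cat > h.py <<'E'
import numpy as np, cv2
from plant import bot, eyes, order
def snap(n,f):
    im=eyes.get_image(n); cv2.imwrite('pics/'+f,im); return im
def ray(n,uv):
    c=eyes.get_calibration(n); K,R,t=[np.array(c[k],float) for k in 'KRt']; t=t.ravel()
    d=R.T@np.linalg.inv(K)@np.array([uv[0],uv[1],1.]); return -R.T@t,d
def atz(n,uv,z):
    o,d=ray(n,uv); return o+d*(z-o[2])/d[2]
def proj(n,X):
    c=eyes.get_calibration(n); K,R,t=[np.array(c[k],float) for k in 'KRt']
    p=K@(R@np.array(X,float)+t.ravel()); return p[:2]/p[2]
E
python3 - <<'E'
from h import *
s=bot.sense(); print(s)
for n in ['side','top','wrist']: snap(n,n+'0.png'); print(n,ray(n,(320,240)))
E
```

```text
{'time': 0.0, 'joints': array([ 6.41297543e+01,  5.26166525e+00,  7.05790865e+01,  9.46889775e-04,
        1.04264197e+02, -3.24975529e+00]), 'qvel': array([-0.04860705,  0.01485305,  0.0815934 ,  0.01524433,  0.0219268 ,
        0.12409229]), 'joint_torque': array([ 4.34958756e-04, -4.46445000e+01, -4.06447649e+01,  6.99001621e-02,
        2.89783574e-02, -1.29513678e-04]), 'position': array([230.67318246, 553.61546639, 232.54944092]), 'tcp_rot': array([[ 3.84620972e-01, -8.13648702e-04, -9.23074236e-01],
       [ 9.23072785e-01, -1.64115265e-03,  3.84621814e-01],
       [-1.82785277e-03, -9.99998322e-01,  1.19835247e-04]]), 'force': array([-0.09553644,  0.01077045, -0.17214554]), 'wrist_torque': array([ 0.00287402,  0.05327106, -0.04039957]), 'gripper_width': 1.0023992906304613}
side (array([ 143.61329515, -963.71726751,  808.39804973]), array([ 0.35607514,  0.74334416, -0.56628284]))
top (array([ 489.84214086,  -19.16069619, 1138.14062048]), array([ 0.08377034, -0.04120337, -0.99570352]))
wrist (array([154.12301417, 584.4128475 , 383.96983294]), array([ 0.28283572, -0.14298099, -0.94887282]))
```

View images.

View pics/top0.png

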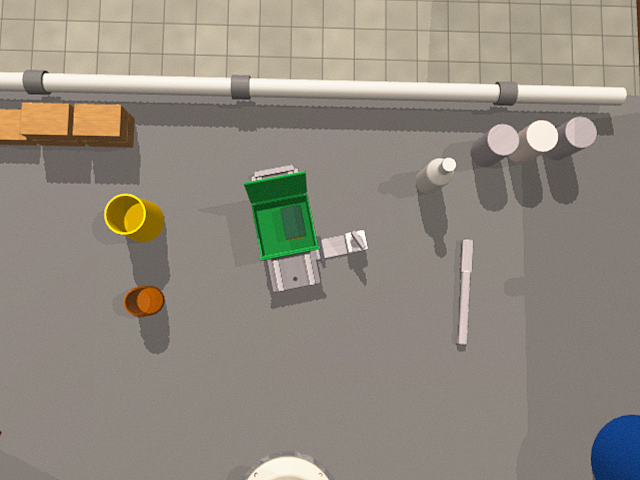

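View pics/side0.png

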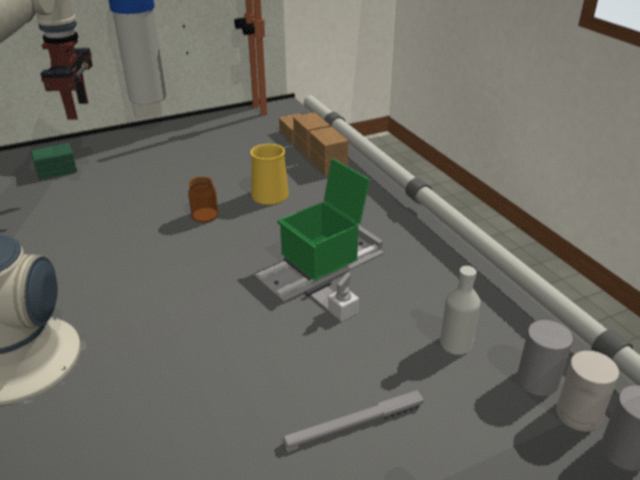

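View pics/wrist0.png

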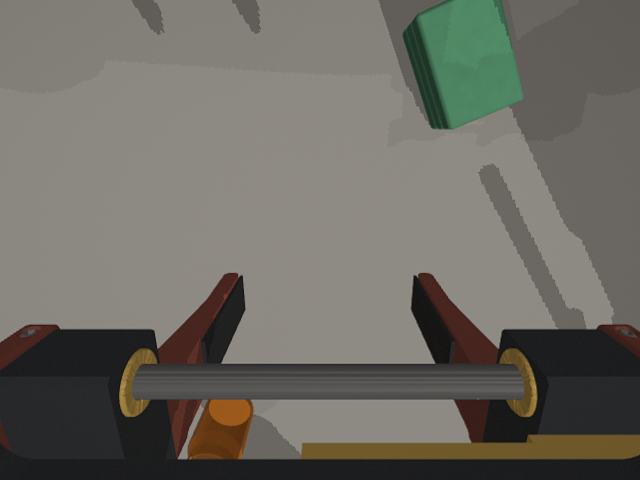

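```bash
python3 - <<'E'
from h import *
a=cv2.imread('pics/top0.png')[155:305,235:385]; b=cv2.imread('pics/side0.png')[260:330,290:390]
cv2.imwrite('pics/c1.png',cv2.resize(a,(600,600),interpolation=2)); cv2.imwrite('pics/c2.png',cv2.resize(b,(800,560),interpolation=2))
E
```

```text
(no output)
```

View pics/c1.png

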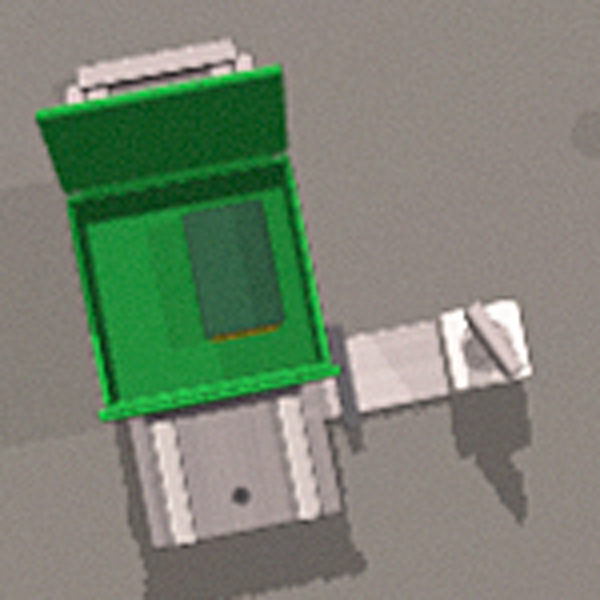

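View pics/c2.png

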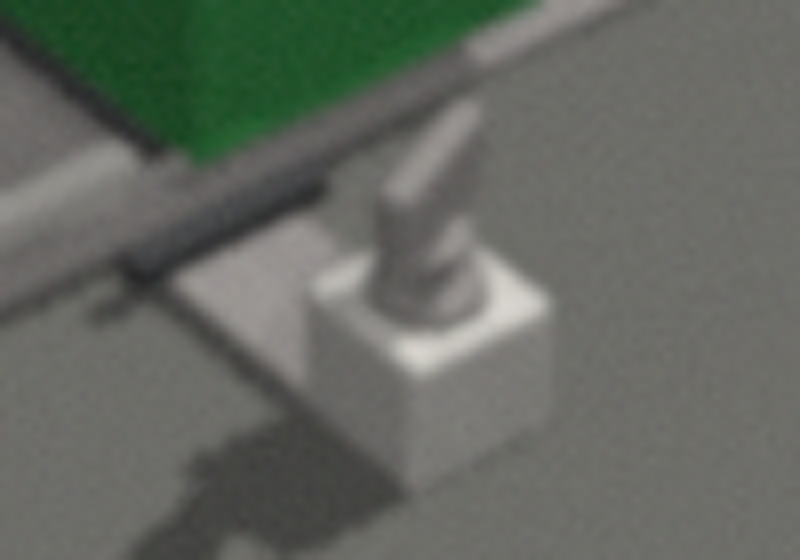

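```bash
python3 - <<'E'
from h import *
T=lambda u,v:(235+u/4-.375,155+v/4-.375); S=lambda u,v:(290+u/8-.44,260+v/8-.44)
a=atz('top',T(474,306),84);b=atz('top',T(516,374),84);print('wing',a,b,(a+b)/2,np.degrees(np.arctan2(*(b-a)[1::-1])),np.linalg.norm(a-b))
a=atz('side',S(470,105),84);b=atz('side',S(393,197),84);print('wing side',a,b,(a+b)/2,np.degrees(np.arctan2(*(b-a)[1::-1])))
for z in(40,):
  q=[atz('top',T(*p),z) for p in [(443,318),(514,300),(531,374),(457,388)]];print('block',np.mean(q,0),q)
  q=[atz('side',S(*p),z) for p in [(310,292),(425,368),(550,305)]];print('block side',(q[0]+q[2])/2,q)
a=atz('top',T(102,415),110);b=atz('top',T(338,372),110);print('rim',a,b,(a+b)/2,np.linalg.norm(a-b),np.degrees(np.arctan2(*(a-b)[1::-1])))
a=atz('top',T(153,548),5);b=atz('top',T(343,512),5);print('front plate',a,b,(a+b)/2,np.linalg.norm(a-b),np.degrees(np.arctan2(*(a-b)[1::-1])))
E
```

```text
wing [ 598.64285752 -133.47637379   84.        ] [ 562.5257673  -156.15873794   84.        ] [ 580.58431241 -144.81755586   84.        ] -147.87023305862164 42.648960701992735
wing side [ 599.62722365 -135.47555345   84.        ] [ 567.17931189 -158.55743175   84.        ] [ 583.40326777 -147.0164926    84.        ] -144.57378931914872
block [ 581.51869111 -145.21877837   40.        ] [array([ 596.20268342, -120.98508194,   40.        ]), array([ 606.89460082, -160.59504112,   40.        ]), array([ 565.68089732, -170.24546561,   40.        ]), array([ 557.29658286, -129.04952483,   40.        ])]
block side [ 582.99902942 -148.20125549   40.        ] [array([ 558.31370246, -133.35517655,   40.        ]), array([ 570.17092466, -170.35186879,   40.        ]), array([ 607.68435638, -163.04733442,   40.        ])]
rim [536.41549648  61.57656977 110.        ] [560.42952438 -60.07016905 110.        ] [548.42251043   0.75320036 110.        ] 123.99436520107743 101.16705761832397
front plate [466.26480768  39.40163847   5.        ] [487.89867466 -68.01815933   5.        ] [477.08174117 -14.30826043   5.        ] 109.57662689034471 101.38679441010048
```

```bash
python3 -m pendant '[[[-0.032,0,-0.037,0,0.0878],[-0.032,0,-0.037,0,0.0878],[-0.032,0,-0.037,0,0.0878],[-0.032,0,-0.037,0,0.0878],[-0.032,0,-0.037,0,0.0878],[-0.032,0,-0.037,0,0.0878],[-0.032,0,-0.037,0,0.0878],[-0.032,0,-0.037,0,0.0878]]]' 25
python3 -m pendant '[[[-0.032,0,-0.037,0,0.0878],[-0.032,0,-0.037,0,0.0878],[-0.032,0,-0.037,0,0.0878],[-0.032,0,-0.037,0,0.0878],[-0.032,0,-0.037,0,0.0878],[-0.032,0,-0.037,0,0.0878],[-0.032,0,-0.037,0,0.0878],[-0.032,0,-0.037,0,0.0878]]]'
python3 -m pendant '[[[0,0,0,10,0.0878],[0,0,0,10,0.0878],[0,0,0,10,0.0878],[0,0,0,10,0.0878],[0,0,0,10,0.0878],[0,0,0,10,0.0878],[0,0,0,10,0.0878],[0,0,0,10,0.0878]]]'
python3 -m pendant '[[[0,0,0,10,0.0878],[0,0,0,10,0.0878],[0,0,0,10,0.0878],[0,0,0,10,0.0878],[0,0,0,4,0.0878],[0,0,0,0,0.0878],[0,0,0,0,0.0878],[0,0,0,0,0.0878]]]'
python3 - <<'E'
from h import *
s=bot.sense(); print(s)
snap('wrist','w1.png');
for p in [(581.5,-146.3,84),(581.5,-146.3,40)]: print(proj('wrist',p))
E
```

```text
time: 1.15
position: [405.9, 202.2, 233.4]
tcp_rot: [[0.385, -0.0, -0.923], [0.923, -0.0, 0.385], [-0.0, -1.0, -0.0]]
force: [1.0, 0.7, -0.3]
gripper_width: 0.997
time: 2.15
position: [580.8, -148.0, 233.3]
tcp_rot: [[0.385, -0.0, -0.923], [0.923, 0.0, 0.385], [0.0, -1.0, 0.0]]
force: [0.3, 0.3, 1.5]
gripper_width: 1.002
time: 3.15
position: [580.2, -146.4, 233.2]
tcp_rot: [[0.975, -0.001, 0.224], [-0.224, 0.0, 0.975], [-0.001, -1.0, 0.0]]
force: [0.4, 0.7, -0.6]
gripper_width: 0.998
time: 4.15
position: [580.3, -146.4, 233.5]
tcp_rot: [[0.551, -0.0, 0.835], [-0.835, 0.0, 0.551], [-0.0, -1.0, -0.0]]
force: [-0.4, -0.0, -0.4]
gripper_width: 1.001
{'time': 4.15, 'joints': array([-1.74181900e+01,  4.99208587e+00,  7.07645037e+01,  1.64985480e-03,
        1.04252333e+02,  3.91554093e+01]), 'qvel': array([-0.07788488, -0.00435342, -0.1500128 , -0.09259845, -0.10272855,
        0.28831708]), 'joint_torque': array([-9.76689589e-04, -4.44650531e+01, -4.06766725e+01,  6.39657467e-02,
       -3.30206018e-02, -1.29275428e-02]), 'position': array([ 580.32337549, -146.42079289,  233.53577001]), 'tcp_rot': array([[ 5.50871267e-01, -1.40235360e-04,  8.34590215e-01],
       [-8.34590215e-01,  7.32463634e-05,  5.50871280e-01],
       [-1.38382331e-04, -9.99999987e-01, -7.66897425e-05]]), 'force': array([-0.36098451, -0.0339353 , -0.41522484]), 'wrist_torque': array([-0.00622921,  0.11041895, -0.00038702]), 'gripper_width': 1.0011162290438944}
[327.49409457 219.84961036]
[327.55605324 208.73606367]
```

View pics/w1.png

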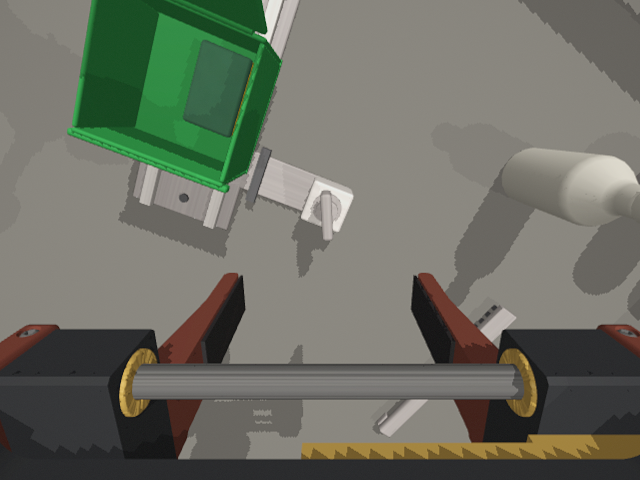

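```bash
python3 - <<'E'
from h import *
a=cv2.imread('pics/w1.png')[170:260,280:370]
cv2.imwrite('pics/c3.png',cv2.resize(a,(720,720),interpolation=2))
print(ray('wrist',(320,240)))
E
```

```text
(array([ 649.30455884, -102.13886134,  384.77337924]), array([-0.27667928, -0.15452434, -0.94887831]))
```

View pics/c3.png

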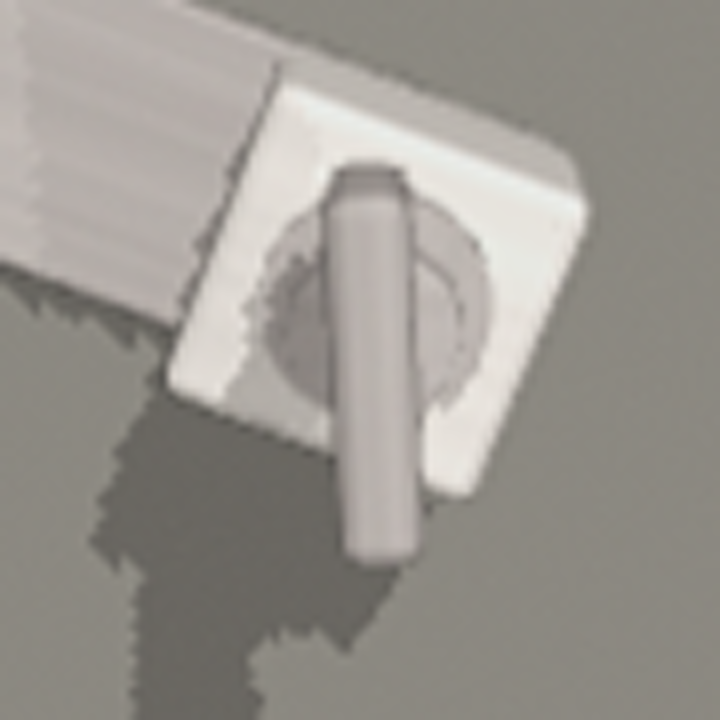

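```bash
python3 - <<'E'
from h import *
W=lambda u,v:(280+u/8-.44,170+v/8-.44)
s=bot.sense();R=s['tcp_rot'];p=s['position']
a=atz('wrist',W(369,203),84);b=atz('wrist',W(382,553),84);c=(a+b)/2
print(a,b,c,np.linalg.norm(a-b),np.degrees(np.arctan2(*(a-b)[1::-1])),'tool',R.T@(c-p), R.T@(np.array([581.5,-146.3,84])-p), 'toolz ang',np.degrees(np.arctan2(R[1,2],R[0,2])))
q=[atz('wrist',W(*p_),40) for p_ in [(290,85),(585,210),(465,495),(168,380)]];print(np.mean(q,0))
E
```

```text
[ 599.71092995 -132.37696652   84.        ] [ 566.39034269 -156.05383393   84.        ] [ 583.05063632 -144.21540023   84.        ] 40.8761004222294 35.39675351699341 tool [ -0.34373665 149.5912202    3.53296847] [  0.54227661 149.59129941   1.09063153] toolz ang 33.41677417734655
[ 583.00229185 -144.23862809   40.        ]
```

```bash
python3 -m pendant '[[[0,0.02,0.002,-1.5,0.0878],[0,0.025,0,0,0.0878],[0,0.025,0,0,0.0878],[0,0.025,0,0,0.0878],[0,0.025,0,0,0.0878],[0,0.022,0,0,0.0878],[0,0.016,0,0,0.0878],[0,0.009,0,0,0.0878]]]'
python3 -m pendant '[[[0,0,0,0,0.03],[0,0,0,0,0.03],[0,0,0,0,0.03],[0,0,0,0,0.03],[0,0,0,0,0.015],[0,0,0,0,0],[0,0,0,0,0],[0,0,0,0,0]]]' 25
python3 - <<'E'
from h import *
s=bot.sense(); print(s['position'],s['force'],s['wrist_torque'],s['gripper_width'],s['joints'])
snap('wrist','w2.png');snap('side','s2.png')
E
```

```text
time: 5.2
position: [581.4, -145.1, 64.8]
tcp_rot: [[0.572, -0.002, 0.82], [-0.82, 0.001, 0.572], [-0.002, -1.0, -0.001]]
force: [-0.9, -0.8, -0.1]
gripper_width: 0.998
time: 6.2
position: [581.6, -144.7, 66.6]
tcp_rot: [[0.572, -0.001, 0.82], [-0.82, 0.001, 0.572], [-0.002, -1.0, -0.0]]
force: [-3.7, 3.3, 2.4]
gripper_width: 0.228
[ 581.55008447 -144.65955836   66.64142956] [-3.68624205  3.26408984  2.4285447 ] [0.57237885 0.66076348 0.03179004] 0.2283534082724171 [-1.72501432e+01  6.97770573e+00  8.56140104e+01  5.12764375e-02
  8.74967218e+01  3.78459601e+01]
```

View pics/w2.png

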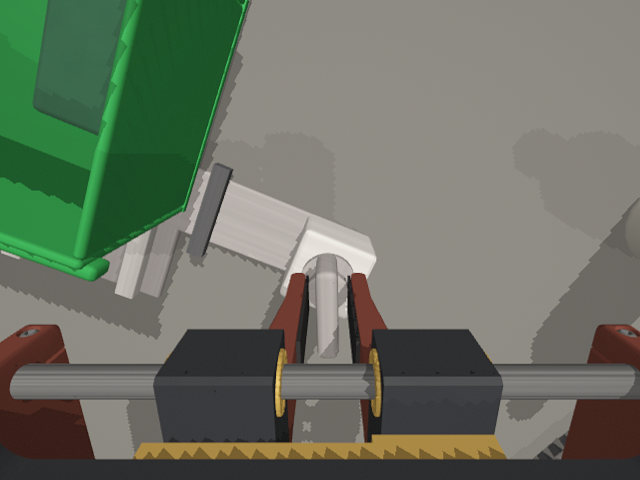

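View pics/s2.png

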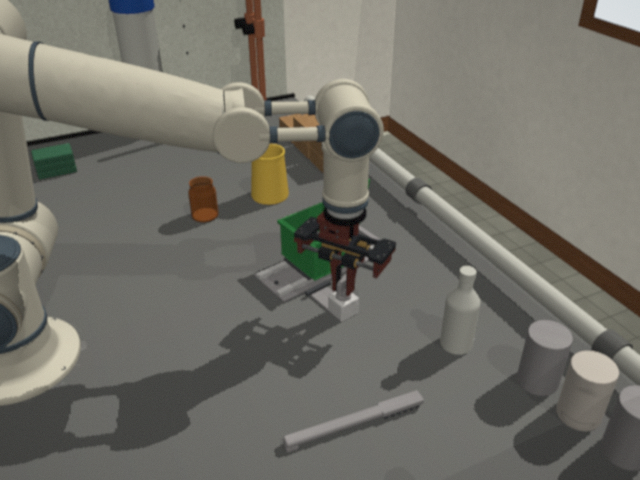

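```bash
python3 -m pendant '[[[0,0,0,0,0],[0,0,0,0,0],[0,0,0,0,0],[0,0,0,0,0],[0,0,0,0,0],[0,0,0,0,0],[0,0,0,0,0],[0,0,0,0,0]]]' 25
python3 - <<'E'
from h import *
s=bot.sense(); print(s['position'],s['force'],s['wrist_torque'],s['gripper_width'],s['tcp_rot'][:,0])
snap('wrist','w3.png')
E
```

```text
time: 7.3
position: [581.6, -144.7, 66.6]
tcp_rot: [[0.572, -0.001, 0.82], [-0.82, 0.001, 0.572], [-0.002, -1.0, -0.0]]
force: [-3.4, 4.4, 2.3]
gripper_width: 0.227
[ 581.5966263  -144.69911809   66.62372159] [-3.37313036  4.43958759  2.26803228] [7.67920947e-01 8.28525377e-01 6.13746346e-04] 0.22672040682405997 [ 0.57218731 -0.82012149 -0.00155591]
```

View pics/w3.png

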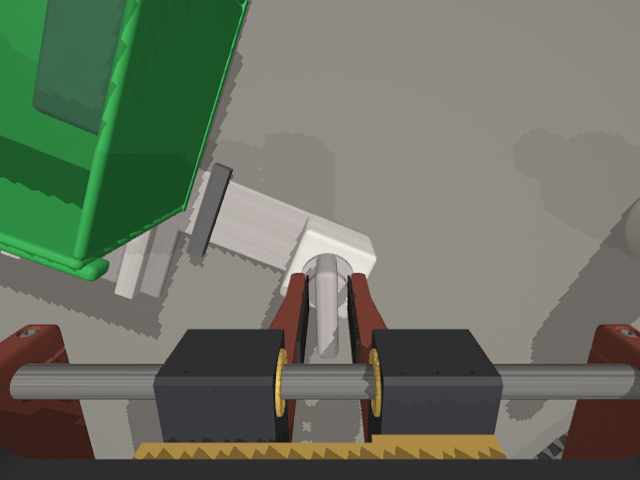

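```bash
python3 -m pendant '[[[0,0,0,0,0.035],[0,0,0,0,0.035],[0,-0.003,0,0,0.035],[0,-0.004,0,0,0.035],[0,0,0,0,0.0],[0,0,0,0,0],[0,0,0,0,0],[0,0,0,0,0]]]' 25
python3 - <<'E'
from h import *
s=bot.sense(); print(s['position'],s['force'],s['wrist_torque'],s['gripper_width'],s['tcp_rot'][:,0])
snap('wrist','w4.png')
E
```

```text
time: 8.35
position: [581.6, -144.7, 73.6]
tcp_rot: [[0.572, -0.001, 0.82], [-0.82, 0.001, 0.572], [-0.002, -1.0, -0.0]]
force: [-2.5, 3.7, 2.1]
gripper_width: 0.115
[ 581.57003317 -144.68973451   73.59673828] [-2.50808972  3.72593354  2.14376011] [0.5280683  0.67231585 0.03882095] 0.1148855848458203 [ 0.57221036 -0.82010527 -0.0016275 ]
```

View pics/w4.png

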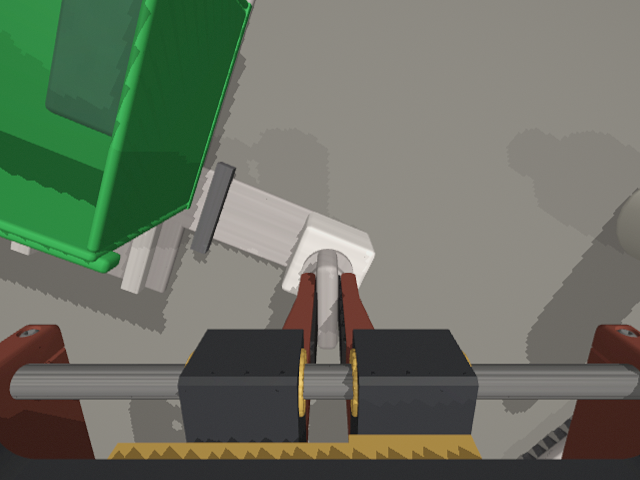

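```bash
python3 -m pendant '[[[-0.0007,0,0,3,0],[0,0,0,4,0],[0,0,0,4,0],[0,0,0,4,0],[0,0,0,4,0],[0,0,0,4,0],[0,0,0,4,0],[0,0,0,3,0]]]' 25
cat > st.py <<'E'
from h import *
s=bot.sense();R=s['tcp_rot']; print(s['time'],s['position'].round(1),'F',s['force'].round(2),'Ftool',(R.T@s['force']).round(1),'M',s['wrist_torque'].round(3),'g',round(s['gripper_width'],3),'ang',np.degrees(np.arctan2(R[1,0],R[0,0])).round(2),'j6',s['joints'][5].round(2))
E
python3 st.py
```

```text
time: 9.4
position: [581.2, -144.0, 73.5]
tcp_rot: [[0.084, -0.001, 0.996], [-0.996, 0.001, 0.084], [-0.001, -1.0, -0.001]]
force: [-2.2, 3.1, 3.2]
gripper_width: 0.114
9.4 [ 581.2 -144.    73.5] F [-2.17  3.09  3.2 ] Ftool [-3.3 -3.2 -1.9] M [0.788 0.672 0.089] g 0.114 ang -85.2 j6 68.0
```

```bash
python3 -m pendant '[[[0,0,0,1,0],[0,0,0,1,0],[0,0,0,1,0],[0,0,0,1,0],[0,0,0,1,0],[0,0,0,1,0],[0,0,0,1,0],[0,0,0,0,0]]]' | grep time; python3 st.py
```

```text
time: 10.4
10.4 [ 581.2 -143.9   73.5] F [-3.07  3.57  1.81] Ftool [-3.5 -1.8 -3.2] M [0.925 0.753 0.04 ] g 0.109 ang -92.07 j6 74.87
```

```bash
python3 st.py;python3 st.py
```

```text
10.4 [ 581.2 -143.9   73.5] F [-3.07  3.57  1.81] Ftool [-3.5 -1.8 -3.2] M [0.925 0.753 0.04 ] g 0.109 ang -92.07 j6 74.87
10.4 [ 581.2 -143.9   73.5] F [-3.07  3.57  1.81] Ftool [-3.5 -1.8 -3.2] M [0.925 0.753 0.04 ] g 0.109 ang -92.07 j6 74.87
```

```bash
python3 -m pendant '[[[-0.0006,0,-0.0005,1,0],[0,0,0,1,0],[0,0,0,1,0],[0,0,0,1,0],[0,0,0,1,0],[0,0,0,1,0],[0,0,0,1,0],[0,0,0,0,0]]]' | grep time; python3 st.py
```

```text
time: 11.4
11.4 [ 581.1 -143.7   73.6] F [-1.37  5.16  1.29] Ftool [-4.9 -1.3 -2.2] M [0.997 0.468 0.053] g 0.11 ang -99.15 j6 81.97
```

```bash
python3 -m pendant '[[[0,0,0,1,0],[0,0,0,1,0],[0,0,0,1,0],[0,0,0,1,0],[0,0,0,1,0],[0,0,0,1,0],[0,0,0,1,0],[0,0,0,0,0]]]' | grep time; python3 st.py
```

```text
time: 12.4
12.4 [ 581.1 -143.6   73.5] F [-1.19  5.34  0.71] Ftool [-4.8 -0.7 -2.6] M [1.117 0.468 0.059] g 0.111 ang -106.14 j6 88.97
```

```bash
python3 -m pendant '[[[0,0,0,1,0],[0,0,0,1,0],[0,0,0,1,0],[0,0,0,1,0],[0,0,0,1,0],[0,0,0,1,0],[0,0,0,1,0],[0,0,0,0,0]]]' | grep time; python3 st.py
```

```text
time: 13.4
13.4 [ 581.2 -143.5   73.6] F [-1.22  5.5   1.55] Ftool [-4.6 -1.5 -3.3] M [1.069 0.496 0.368] g 0.114 ang -113.09 j6 95.94
```

```bash
python3 -m pendant '[[[0,0,0,0,0],[0,0,0,0,0],[0,0,0,0,0],[0,0,0,0,0],[0,0,0,0,0],[0,0,0,0,0],[0,0,0,0,0],[0,0,0,0,0]]]' | grep time; python3 st.py; python3 -c "
from h import *
snap('wrist','w5.png')"
```

```text
time: 14.4
14.4 [ 581.2 -143.5   73.6] F [-1.95  5.6   1.29] Ftool [-4.4 -1.3 -4. ] M [0.978 0.456 0.441] g 0.115 ang -113.09 j6 95.93
```

View pics/w5.png

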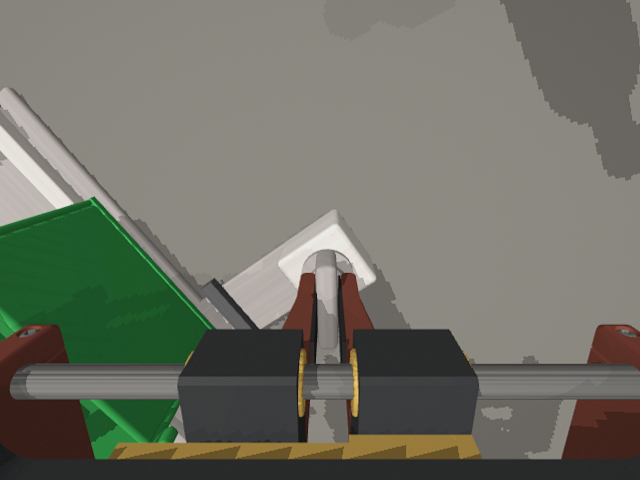

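```bash
python3 -m pendant '[[[0,0,0,-4,0],[0,0,0,-6,0],[0,0,0,-6,0],[0,0,0,-6,0],[0,0,0,-6,0],[0,0,0,-6,0],[0,0,0,-6,0],[0,0,0,-6,0]]]' | grep time; python3 st.py
```

```text
time: 15.45
15.45 [ 581.2 -144.4   73.6] F [-0.91  2.82  0.53] Ftool [-3.  -0.5  0.3] M [ 0.545  0.282 -0.007] g 0.115 ang -66.96 j6 49.77
```

```bash
python3 -m pendant '[[[0,0,0,-7,0],[0,0,0,-7,0],[0,0,0,-7,0],[0,0,0,-7,0],[0,0,0,-7,0],[0,0,0,-7,0],[0,0,0,-7,0],[0,0,0,0,0]]]' | grep time; python3 st.py;  python3 -c "
from h import *
snap('wrist','w6.png')"
```

```text
time: 16.45
16.45 [ 581.9 -144.9   73.6] F [ 3.13  0.19 -2.09] Ftool [2.9 2.1 1.2] M [ 0.006 -0.657  0.034] g 0.113 ang -18.23 j6 1.02
```

View pics/w6.png

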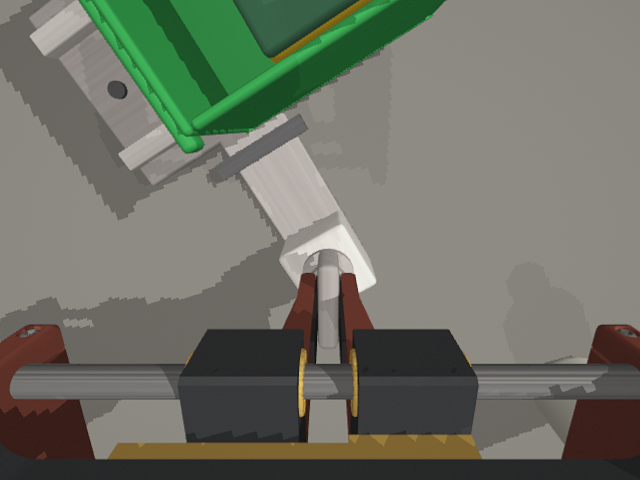

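```bash
python3 -m pendant '[[[0,0,0,0,0.035],[0,0,0,0,0.035],[0,0,0,0,0.035],[0,-0.01,0,0,0.035],[0,-0.03,0,0,0.035],[0,-0.04,0,0,0.035],[0,-0.04,0,0,0.035],[0,-0.04,0,0,0.035]]]' | grep time; python3 st.py;  python3 -c "
from h import *
snap('wrist','w7.png')"
```

```text
time: 17.5
17.5 [ 581.  -144.1  235.9] F [-0.31  0.08 -0.3 ] Ftool [-0.3  0.3 -0. ] M [-0.077  0.068  0.023] g 0.403 ang -18.13 j6 0.94
```

View pics/w7.png

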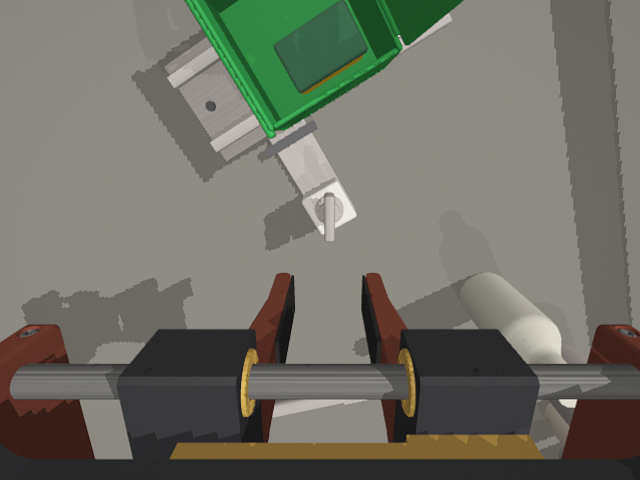

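```bash
python3 -m pendant '[[[-0.016,0,0.0122,0,0],[-0.016,0,0.0122,0,0],[-0.016,0,0.0122,0,0],[-0.016,0,0.0122,0,0],[-0.016,0,0.0122,0,0],[-0.016,0,0.0122,0,0],[-0.016,0,0.0122,0,0],[-0.016,0,0.0122,0,0]]]' 20| grep time
python3 -m pendant '[[[0,0,0,-10,0],[0,0,0,-10,0],[0,0,0,-10,0],[0,0,0,-10,0],[0,0,0,-10,0],[0,0,0,-10,0],[0,0,0,-10,0],[0,0,0,-10,0]]]' | grep time
python3 -m pendant '[[[0,0,0,-10,0],[0,0,0,-10,0],[0,0,0,-10,0],[0,0,0,-9.5,0],[0,0,0,0,0],[0,0,0,0,0],[0,0,0,0,0],[0,0,0,0,0]]]' | grep time
python3 st.py;  python3 -c "
from h import *
snap('wrist','w8.png');a=snap('top','t8.png')[155:305,235:385];cv2.imwrite('pics/t8c.png',cv2.resize(a,(600,600),interpolation=2))"
```

```text
time: 18.55
time: 19.55
time: 20.55
20.55 [489.8 -11.6 233.6] F [-0.47 -0.1  -0.05] Ftool [-0.   0.1  0.5] M [ 0.066 -0.01   0.017] g 0.006 ang 101.32 j6 -106.66
```

View pics/w8.png

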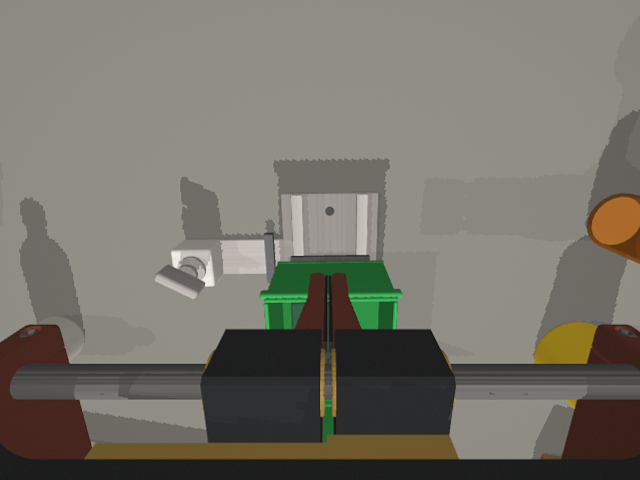

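View pics/t8c.png

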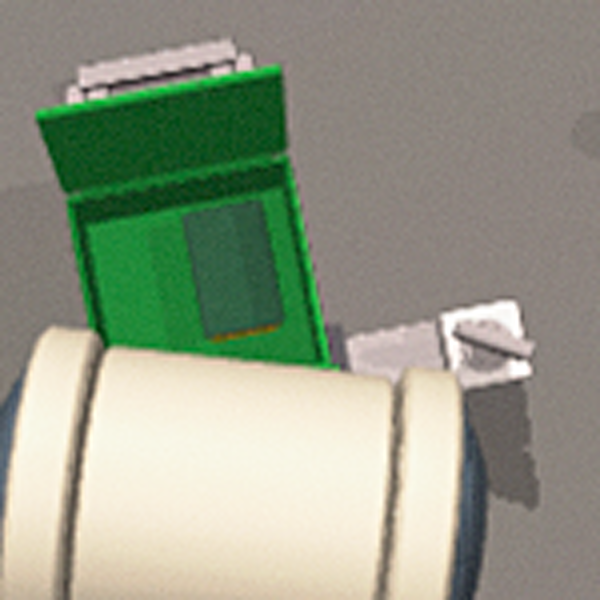

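```bash
python3 -m pendant '[[[0,0.016,0,0,0],[0,0.016,0,0,0],[0,0.016,0,0,0],[0,0.016,0,0,0],[0,0.016,0,0,0],[0,0.016,0,0,0],[0,0.016,0,0,0],[0,0.015,0,0,0]]]' 20| grep time
python3 st.py
python3 -m pendant '[[[0,0,-0.005,0,0],[0,0,-0.006,0,0],[0,0,-0.006,0,0],[0,0,-0.006,0,0],[0,0,-0.006,0,0],[0,0,-0.004,0,0],[0,0,-0.002,0,0],[0,0,-0.002,0,0]]]' | grep time
python3 st.py;python3 -c "
from h import *
snap('wrist','w9.png');snap('side','s9.png')"
```

```text
time: 21.65
21.65 [489.8 -11.6 105.5] F [-0.99  0.62  0.04] Ftool [ 0.8 -0.   0.8] M [ 0.008  0.016 -0.01 ] g 0.007 ang 101.38 j6 -106.72
time: 22.65
22.65 [526.2  -4.3 106.6] F [ 0.31 -0.58  0.24] Ftool [-0.6 -0.2 -0.2] M [ 0.042 -0.035  0.054] g 0.001 ang 101.38 j6 -105.55
```

View pics/w9.png

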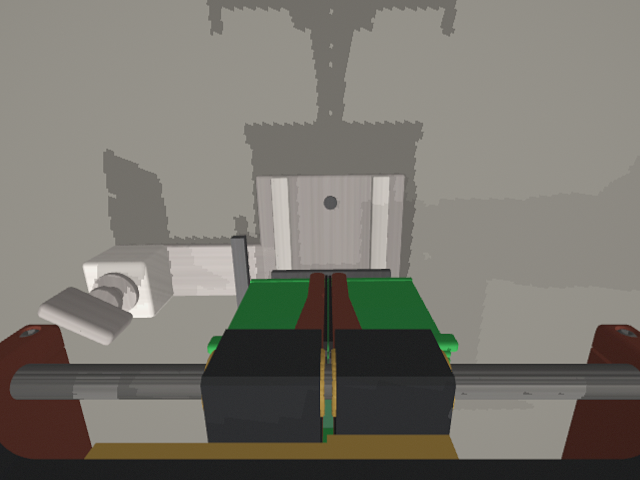

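View pics/s9.png

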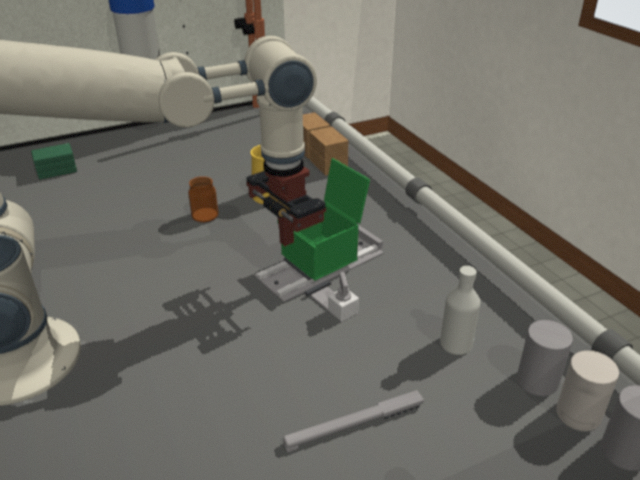

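```bash
for i in 1; do python3 -m pendant '[[[0,0,-0.002,0,0],[0,0,-0.002,0,0],[0,0,-0.002,0,0],[0,0,-0.002,0,0],[0,0,-0.002,0,0],[0,0,-0.002,0,0],[0,0,-0.002,0,0],[0,0,-0.002,0,0]]]' | grep time; done; python3 st.py
```

```text
time: 23.75
23.75 [541.7  -1.1 106.6] F [-3.2  -0.28  1.03] Ftool [ 0.4 -1.   3.2] M [0.028 0.457 0.038] g 0.006 ang 101.38 j6 -105.1
```

```bash
 python3 -m pendant '[[[0,0,-0.002,0,0],[0,0,-0.002,0,0],[0,0,-0.002,0,0],[0,0,-0.002,0,0],[0,0,-0.002,0,0],[0,0,-0.002,0,0],[0,0,-0.002,0,0],[0,0,-0.002,0,0]]]' | grep time; python3 st.py
```

```text
time: 24.75
24.75 [557.5   2.2 106.6] F [-3.26  1.36  0.63] Ftool [ 2.  -0.6  2.9] M [ 0.283  0.495 -0.014] g 0.01 ang 101.39 j6 -104.67
```

```bash
 python3 -m pendant '[[[0,0,-0.002,0,0],[0,0,-0.002,0,0],[0,0,-0.002,0,0],[0,0,-0.002,0,0],[0,0,-0.002,0,0],[0,0,-0.002,0,0],[0,0,-0.002,0,0],[0,0,-0.002,0,0]]]' | grep time; python3 st.py;python3 -c "
from h import *
a=snap('top','t10.png')[155:305,235:385];cv2.imwrite('pics/t10c.png',cv2.resize(a,(600,600),interpolation=2))"
```

```text
time: 25.75
25.75 [573.2   5.2 106.6] F [-2.61  1.29  0.14] Ftool [ 1.8 -0.1  2.3] M [0.354 0.523 0.009] g 0.006 ang 101.38 j6 -104.26
```

View pics/t10c.png

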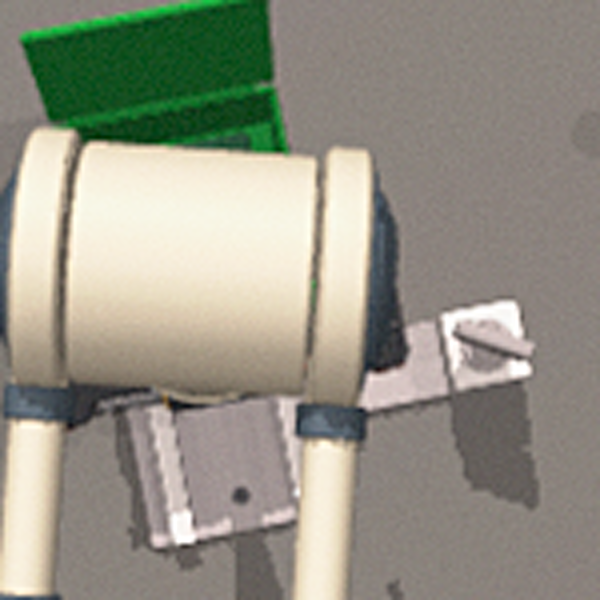

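```bash
 python3 -m pendant '[[[0,0,-0.001,0,0],[0,0,-0.001,0,0],[0,0,-0.001,0,0],[0,0,-0.001,0,0],[0,0,-0.001,0,0],[0,0,-0.001,0,0],[0,0,-0.001,0,0],[0,0,-0.001,0,0]]]' | grep time; python3 st.py
```

```text
time: 26.8
26.8 [581.    6.8 106.6] F [-3.41  1.33 -1.04] Ftool [2.  1.  3.1] M [0.24  0.522 0.078] g 0.001 ang 101.38 j6 -104.06
```

```bash
 python3 -m pendant '[[[0,0,-0.0005,0,0],[0,0,-0.0005,0,0],[0,0,-0.0005,0,0],[0,0,-0.0005,0,0],[0,0,-0.0005,0,0],[0,0,-0.0005,0,0],[0,0,-0.0005,0,0],[0,0,-0.0005,0,0]]]' | grep time; python3 st.py
```

```text
time: 27.8
27.8 [584.9   7.6 106.6] F [-2.35  1.18 -0.59] Ftool [1.6 0.6 2.1] M [0.206 0.502 0.05 ] g 0.003 ang 101.38 j6 -103.97
```

```bash
 python3 -m pendant '[[[0,0,-0.0006,0,0],[0,0,-0.0006,0,0],[0,0,-0.0006,0,0],[0,0,-0.0006,0,0],[0,0,-0.0006,0,0],[0,0,-0.0006,0,0],[0,0,-0.0006,0,0],[0,0,-0.0006,0,0]]]' | grep time; python3 st.py
```

```text
time: 28.8
28.8 [589.6   8.5 106.6] F [-3.09  0.65 -1.54] Ftool [1.2 1.5 2.9] M [0.219 0.559 0.036] g 0.004 ang 101.38 j6 -103.86
```

```bash
python3 - <<'E'
from h import *
im=snap('side','s11.png')
cv2.imwrite('pics/s11c.png',cv2.resize(im[150:330,230:400],(755,800))[:600])
E
```

View pics/s11c.png

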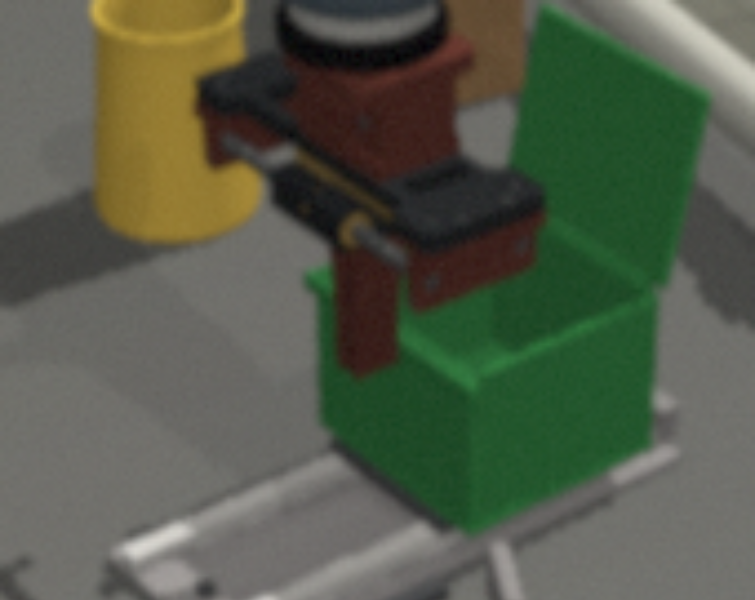

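```bash
 python3 -m pendant '[[[0,0,-0.0006,0,0],[0,0,-0.0006,0,0],[0,0,-0.0006,0,0],[0,0,-0.0006,0,0],[0,0,-0.0006,0,0],[0,0,-0.0006,0,0],[0,0,-0.0006,0,0],[0,0,-0.0006,0,0]]]' | grep time; python3 st.py
```

```text
time: 29.85
29.85 [594.4   9.5 106.6] F [-2.5   0.85 -0.79] Ftool [1.3 0.8 2.3] M [0.285 0.526 0.036] g 0.005 ang 101.38 j6 -103.75
```

```bash
 python3 -m pendant '[[[0,0,-0.0006,0,0],[0,0,-0.0006,0,0],[0,0,-0.0006,0,0],[0,0,-0.0006,0,0],[0,0,-0.0006,0,0],[0,0,-0.0006,0,0],[0,0,-0.0006,0,0],[0,0,-0.0006,0,0]]]' | grep time; python3 st.py
```

```text
time: 30.85
30.85 [599.1  10.4 106.7] F [-3.26  1.22 -0.58] Ftool [1.8 0.6 3. ] M [0.291 0.503 0.007] g 0.004 ang 101.38 j6 -103.64
```

```bash
 python3 -m pendant '[[[0,0,-0.0004,0,0],[0,0,-0.0004,0,0],[0,0,-0.0004,0,0],[0,0,-0.0003,0,0],[0,0,-0.0003,0,0],[0,0,-0.0003,0,0],[0,0,-0.0003,0,0],[0,0,-0.0003,0,0]]]' | grep time; python3 st.py
```

```text
time: 31.85
31.85 [601.7  10.9 106.6] F [-2.21  1.2  -1.07] Ftool [1.6 1.1 1.9] M [0.336 0.479 0.074] g 0.005 ang 101.38 j6 -103.58
```

```bash
 python3 -m pendant '[[[0,0,-0.0004,0,0],[0,0,-0.0004,0,0],[0,0,-0.0004,0,0],[0,0,-0.0003,0,0],[0,0,-0.0003,0,0],[0,0,-0.0003,0,0],[0,0,-0.0003,0,0],[0,0,-0.0003,0,0]]]' | grep time; python3 st.py
```

```text
time: 32.85
32.85 [602.9  11.2 106.7] F [-10.37   0.43   2.73] Ftool [ 2.5 -2.7 10.1] M [0.231 1.708 0.101] g 0.005 ang 101.37 j6 -103.52
```

```bash
python3 - <<'E'
from h import *
im=snap('side','s12.png')
cv2.imwrite('pics/s12c.png',cv2.resize(im[150:330,230:400],(755,800))[:600])
E
```

```text
(no output)
```

View pics/s12c.png

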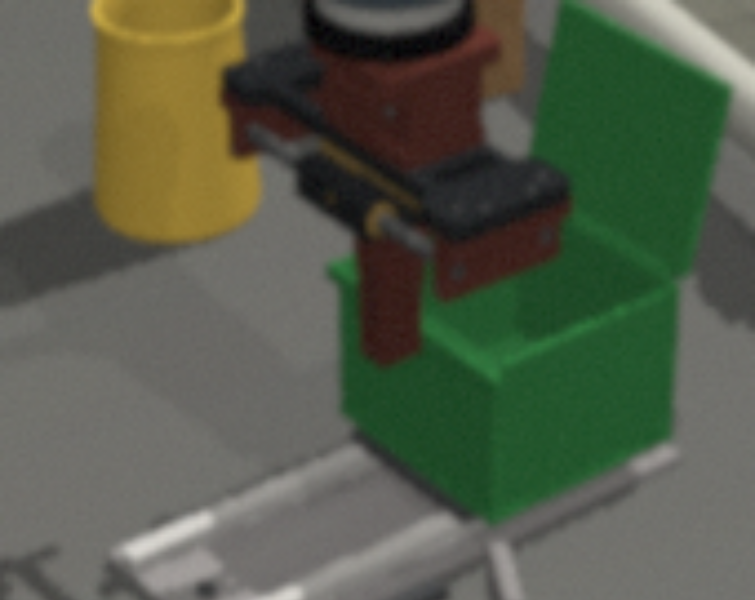

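```bash
 python3 -m pendant '[[[0,0,-0.0003,0,0],[0,0,0,0,0],[0,0,0,0,0],[0,0,0,0,0],[0,0,0,0,0],[0,0,0,0,0],[0,0,0,0,0],[0,0,0,0,0]]]' | grep time; python3 st.py
python3 -m pendant '[[[0,0,0.003,0,0],[0,0,0.006,0,0],[0,0,0.012,0,0],[0,0,0.02,0,0],[0,0,0.03,0,0],[0,0,0.03,0,0],[0,-0.02,0.02,0,0],[0,-0.03,0.01,0,0]]]' | grep time
python3 -m pendant '[[[0,-0.03,0.02,0,0],[0,-0.03,0.02,0,0],[0,-0.03,0.02,0,0],[0,-0.02,0.01,0,0],[0,0,0,0,0],[0,0,0,0,0],[0,0,0,0,0],[0,0,0,0,0]]]' | grep time;python3 st.py
python3 - <<'E'
from h import *
a=snap('top','t13.png');snap('side','s13.png');snap('wrist','w13.png')
cv2.imwrite('pics/t13c.png',cv2.resize(a[140:290,235:385],(600,600),interpolation=2))
E
```

```text
time: 33.9
33.9 [603.   11.2 106.7] F [-11.17   0.67   3.98] Ftool [ 2.9 -3.9 10.8] M [0.122 1.84  0.044] g 0.008 ang 101.37 j6 -103.52
time: 34.9
time: 35.9
35.9 [407.5 -28.1 265.6] F [ 0.44 -0.38 -0.34] Ftool [-0.5  0.3 -0.4] M [ 0.052  0.014 -0.044] g 0.003 ang 101.39 j6 -110.1
```

View pics/t13c.png

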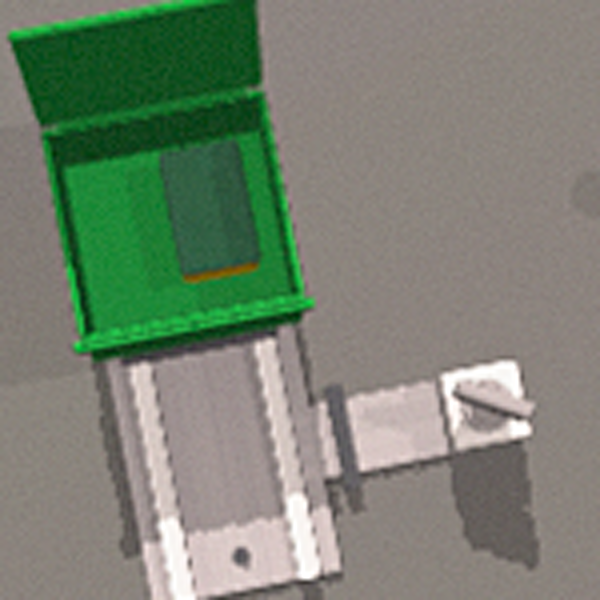

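View pics/s13.png

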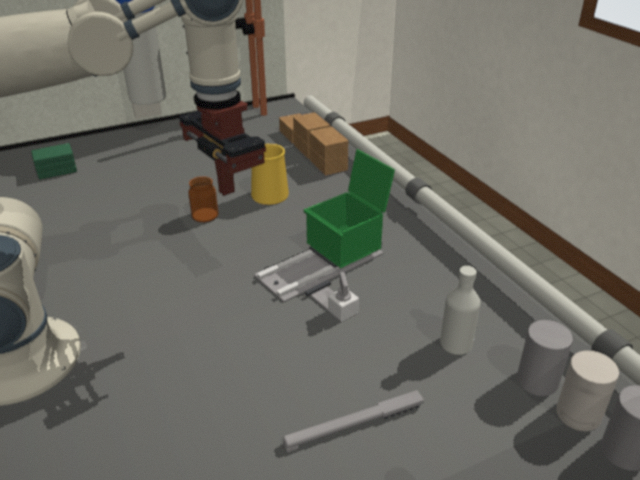

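```bash
python3 - <<'E'
from h import *
T=lambda u,v:(235+u/4-.375,140+v/4-.375)
a=atz('top',T(457,388),84);b=atz('top',T(530,409),84);print('wing',np.degrees(np.arctan2(*(a-b)[1::-1])),np.linalg.norm(a-b))
a=atz('top',T(78,347),110);b=atz('top',T(312,302),110);c=(a+b)/2;u=np.array([.981,.196]);print('travel',(c-[548.42,.75,110])[:2]@u)
order.close_job()
E
```

```text
wing 74.76221271748719 40.60038857990057
travel 68.50447045096142
the job is handed in; nothing more can be done
```

I tightened the thumbscrew to the bottom, backed it off a quarter turn, and pushed the caddy home. The job is handed in at about 36 s of the allowed 72 s; it reports no verdict.

- **Grasp:** The first grasp closed on the screw's neck, stopping 20 mm apart. I raised the gripper 7 mm and regripped on the wing at 10 mm.
- **Tightening:** The torque on the wrist stayed around 0.05 N m until the screw bottomed. It then read 0.37 to 0.44 N m, above the 0.16 needed and below the 0.8 limit. Allowing for friction, that is about 0.09 rad of washer twist.
- **Backing off:** I turned the tool back 95°, which I estimate is about 90° from the bottom. The last top-camera check put the wing at about 75°, against 72° from the tool angle. That agrees within pixel accuracy.
- **Caddy:** It slid with about 3 N, then the force rose to about 11 N with no further movement, so I took that as the end stop. Measured travel is 66 to 68 mm, which fits its possible starting range. I had no direct reading of the caddy joint.
- **Surroundings:** The gripper is clear of everything. In the last side picture the jar, brush holder, bottle and grout brush look unmoved and upright; I did not measure them.

A sideways force of 3 to 6 N was present while I held the wing. My attempts to centre the grip did not remove it, and I left it because it was small.

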